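Load a wooden table-top button into a spring-leaf drill jig

TASK

Load the small wooden block waiting in the channel of the drill jig. With one fingertip press the thumb plate down and keep it down so that the spring-closed leaf stays open, and with the other fingertip push the block along the channel, under the leaf, until it is fully home against the end stop; only then let the leaf spring down flat onto the block, and finish clear of the jig. Only push the block, never lift or pick it up, and leave the other things on the bench where they are.

Things in the scene. Friction and masses are not known exactly. Their poses are not given: they have to be found in the camera images.
- jig: drill jig screwed to the bench, other place and yaw each time; all its sizes in mm in its own frame. Origin on the bench; x = feed direction along the channel, y = left looking along the feed, z up. Grey-faced base board 10 thick, x -134 to 78, y -78 to 14. On it: feed channel, end stop, and a rocking steel plate (leaf and thumb plate)
- channel_mid (a point): point on the channel floor: jig x -45, y -34, z 10. The channel runs straight along x, 39 mm wide (y -53.5 to -14.5), floor at z 10, between two low wooden guides whose tops are at z 18, from x -130 to the end stop
- stop_face (a point): centre of the end stop's face that the block must touch: jig x 44, y -34, z 21. The stop is a steel block, x 44 to 62, top at z 30
- pin_mid (a point): point on the hinge pin, jig x -36, y 0, z 34. The pin runs along x in two lugs (x -124 to -116 and 44 to 52, 16 mm wide, tops z 42); its knuckle is 11 mm thick. On it rocks one flat 4 mm steel plate: right of the pin the leaf, left of it the thumb plate
- leaf (a joint): rocking angle, rad; grows as the thumb plate is pressed down. 0: shut, leaf sloping down 0.2 rad, its front edge blocks the block's way. 0.2: level, leaf flat on the block. Over 0.35 the block passes freely. 0.72: end. A spring always shuts it: pressing 36 mm from the pin takes about 3 N at 0, 7 N at 0.65. At 0.65 a fingertip pressing 30 mm left of the pin is about 22 mm up from the bench
- thumb_mid (a point): point on the thumb plate's top, jig x -54, 36 mm left of the pin; moves with the plate. Height over the bench 43 mm shut, 36 level, about 20 at joint 0.65. The plate covers x -112 to 4, 0 to 60 mm left of the pin, over bare bench; flat and smooth, so a fingertip can slide along it in x while pressing
- leaf_edge (a point): middle of the underside of the leaf's free right edge, jig x 20, 60 mm right of the pin; moves with it. The leaf covers x 0 to 40 over the end of the channel; a drill bush 19 mm wide stands 9 mm up on it
- button_mid (a point): centre (half-way up) of the pale wooden block in the channel: 52 long, 36 wide, 22 high (mm), 30 g. Its x axis is along the feed: rear 38 mm full height (x -26 to 12), then a tongue 14 long, 10 high along the bottom. Loose, 1.5 mm play each side; at first 8 to 30 mm short of the leaf. Fully home: centre at jig x 18, rear face at x -8, just outside the leaf
- spare_mid (a point): centre of a second, equal wooden block lying on the bench; leave alone
- can: empty steel tin standing on the bench, 74 mm wide, 110 high, origin under its centre; leave alone
- brush: paint brush with red handle lying on the bench; leave alone
- foot: turned dark wooden chair foot standing on the bench, 50 mm wide, 120 high, origin under its centre; leave alone
Things that resemble listed ones, but are neither listed nor needed, are in the scene too. Leave any green or orange look-alike of the part that bears button_mid alone.

How it is judged:
On the way, in this order (a step that is already met when the one before it is completed fails the run):
1. the leaf is held open while the block is still outside (value of joint leaf above 0.25 rad and x of button_mid in the frame of jig below -0.01 m), for 0.1 s.
2. the block is pushed home against the stop with the leaf still held open (value of joint leaf above 0.22 rad and x of button_mid in the frame of jig above 0.0155 m), for 0.1 s.
At the end, for the whole second after the job is handed in: The block lies flat in the channel within 3 mm of the end stop, and the leaf has sprung down and lies flat on it (joint 0.2 within 0.04 rad), at rest (x of button_mid in the frame of jig between 0.015 and 0.02 m and y of button_mid in the frame of jig between -0.038 and -0.03 m and z of button_mid in the frame of jig between 0.019 and 0.023 m and value of joint leaf between 0.16 and 0.24 rad and velocity of joint leaf below 0.05 rad/s); the robot touches nothing.
It fails at once if the block was lifted (more than 6 mm off the channel floor) or tipped (z of button_mid in the frame of jig above 0.027 m or angle between button_mid's own z axis and vertical above 0.3 rad).
It fails at once if another thing on the bench was moved more than 15 mm (distance of any of spare_mid, can, brush, foot from where it was at the start of the episode above 0.015 m).
It also fails if it takes over 40 s, if anything falls off the work surface, if the arm or the gripper's body presses on something with over 40 N, if the wrist force passes 120 N, or if a joint passes its speed limit or range.

ROBOT

A 6-joint arm with a two-finger parallel gripper is mounted at the origin on the work surface. World frame = base frame: x ahead of the robot, y to its left, z up, the work surface at z = 0. Lengths are in m, angles in rad, forces in N, time in s.
With the tool pointing down it reaches from about 0.425 to 0.95 m from the base axis. Payload 3.5 kg.
Tool frame: the origin (TCP) lies at the centre of the arm's flange, where the gripper is bolted on; the fingertips stand 173 mm ahead of it and the grasp point (between the pads) lies 155 mm ahead of it; z points along the fingers, y is the line along which they close (so a half turn about z gives the same grasp; the last joint's range is limited). The gripper opens to 85 mm and grips with 20 to 120 N. Pads are 22 mm wide; open, the fingers measure 114 mm over their backs; the gripper's body (76 mm by 85 mm) begins 54 mm behind the grasp point. The pads swing forward as they close: fully open they stand 13 mm farther back than shut.
Start: joints at [1.193, 0.286, 1.577, -0, 1.279, -0.15], TCP at [0.152, 0.658, 0.405] pointing down, gripper open.
Joint ranges: [-2.77, 2.77], [-0.9, 2.22], [0.21, 2.48], [-1.53, 4.67], [0.24, 2.81], [-2.84, 2.84]. Speed limits (rad/s): [2.79, 2.79, 3.14, 3.14, 3.14, 3.14].

INTERFACE

Orientations are given as a unit quaternion [x, y, z, w].
In Python, from station import telemetry, imaging, ctrl gives the robot as it stands. The module is installed in compiled form; this text tells all that it offers.
- The arm moves only by the tool step_arm, never from a script. Its arguments are lists of equal length, an entry for each row: "jaw": the gripper command: -1 is shut, 1 is fully open, values between are in proportion; "translation": the shift along the tool's x, y, z each as a share of 0.12 m, from -1 to 1, a list of three; "twist": the turn about the tool's z as a share of 30 degrees, from -1 to 1. A call has 1 to 12 rows; each row is the pose to reach, as a shift and turn from the pose commanded when the call began, along the tool's axes at that moment; what a row does not reach only later rows make up. A row lasts 1/12 s, in which the tool goes at most 41.7 mm and 7.16 degrees, less where a joint would pass 70% of its speed; a pose out of reach is approached as far as the arm can. A call with a number of a shift or a turn outside -1 to 1 is refused whole. A call with a gripper value outside its range is refused whole. The fingers move at their own pace and stop on an object; "newtons" is the grip in N (left out, the last holds). Time passes only in rows, so rows that repeat a pose let the fingers close. It gives the time, the measured TCP pose, the force, the opening and the grip force at its end, in the units of the state.
- telemetry.state(): the state, without advancing time (a new reading comes with each control period).
- imaging.snapshot(name): name is "scene" or "top" or "wrist"; returns the picture (480x640x3 uint8, red, green, blue); there is no depth.
- imaging.get_calibration(name): a dict with "intrinsics" (3x3 intrinsics, pixels), "R" (3x3) and "t" (3): a world point X has camera coordinates R X + t; the wrist camera has in their place "mount" (4x4, takes a point from camera to tool coordinates, whose origin is the TCP and whose axes are the flange's). Camera axes: x right, y down, z forward; pixel columns grow to the right and rows downward; lengths in m; the calibration is good to about 2 mm. A picture is of the moment at which its call begins: read the wrist's pose just before it. get_calibration takes no time and is no camera call.
- ctrl.job_done(): hands the job in; it is judged then, once.
The state is a dict: "time": time; "joints": joint angles; "joint_vel": joint speeds; "effort": joint torques, N m; "tcp_pos": TCP position; "tcp_rot": TCP orientation; "ft_force": force on the tool from outside, world axes, zero at the start; "ft_torque": the same for the moment, N m; "grip_width": finger opening in m; "finger_force": force on a finger pad.
Only numpy, scipy, OpenCV 4.12 (cv2) and the standard library are available. Lean on these libraries where they do the work, as an engineer would, in place of code of your own. Each camera call takes 0.05 s, during which the arm holds its last target. There are 200 camera calls.

## Working session

There is one attempt and no reset: what is moved stays moved. The work goes in short steps, Python scripts to look and compute and a tool call to move; the robot and the scene stay as the last step left them, time stands still between calls to the robot, and variables do not carry over. Pictures are saved under pics/ and viewed, at most 10 in all, crops included, and the job is handed in when it is done.

Besides the shell and the picture viewer there is one more tool, called after "Emit:" as name([rows], argument=value, ...), one row to a line, values as JSON. step_arm: Moves the arm, as the interface text tells. Shift numbers are shares of 0.12 m and turn numbers shares of 30 degrees, none past 1 either way. Its arguments: {"type":"object","properties":{"jaw":{"type":"array","items":{"type":"number"}},"translation":{"type":"array","items":{"type":"array","items":{"type":"number"}}},"twist":{"type":"array","items":{"type":"number"}},"newtons":{"type":"number"}},"required":["jaw","translation","twist"]}

```bash
mkdir -p pics
python3 - <<'E'
from station import telemetry, imaging
import cv2,numpy as np
for n in("scene","top"):
    im=imaging.snapshot(n); cv2.imwrite(f"pics/{n}0.png",im[...,::-1])
    c=imaging.get_calibration(n); print(n,c["intrinsics"],c["R"],c["t"])
print(imaging.get_calibration("wrist")); print(telemetry.state())
E
```

```text
scene [[614.16497865   0.         319.5160849 ]
 [  0.         614.16497865 249.05309296]
 [  0.           0.           1.        ]] [[-0.65913576  0.75181905  0.01755448]
 [ 0.51490342  0.46819396 -0.71810089]
 [-0.54810083 -0.46428711 -0.69571758]] [ 0.3300194  -0.27501899  1.63118119]
top [[563.13587256   0.         319.99949885]
 [  0.         563.13587256 233.01328312]
 [  0.           0.           1.        ]] [[ 0.01749363 -0.99943503 -0.02869818]
 [-0.98613899 -0.01251013 -0.16544907]
 [ 0.16499658  0.0311947  -0.9858007 ]] [0.06315863 0.57848499 0.95081864]
{'intrinsics': array([[401.38506975,   0.        , 318.37380677],
       [  0.        , 401.38506975, 240.80841878],
       [  0.        ,   0.        ,   1.        ]]), 'mount': array([[-1.59021657e-04, -9.63545619e-01, -2.67544041e-01,
         6.80377722e-02],
       [ 9.99999932e-01, -6.40406964e-05, -3.63736428e-04,
         9.82480077e-04],
       [ 3.33342935e-04, -2.67544081e-01,  9.63545564e-01,
         3.05819211e-02],
       [ 0.00000000e+00,  0.00000000e+00,  0.00000000e+00,
         1.00000000e+00]])}
{'time': 0.1, 'joints': array([ 1.19300648e+00,  2.87113156e-01,  1.57803314e+00, -1.55080450e-05,
        1.27861456e+00, -1.50032521e-01]), 'joint_vel': array([ 0.00182242, -0.00022789, -0.0023127 , -0.00157824, -0.00093325,
       -0.00112854]), 'effort': array([ 1.04250805e-03, -4.07287753e+01, -2.93703693e+01, -2.07179201e-04,
        3.38406855e-03, -1.13866275e-05]), 'tcp_pos': array([0.15231967, 0.65735683, 0.40345967]), 'tcp_rot': array([ 1.13630392e-01,  9.93522500e-01, -1.04849834e-03, -2.75629634e-04]), 'ft_force': array([ 0.17108617, -0.26431616,  0.02298946]), 'ft_torque': array([-1.62062885e-05, -3.48761244e-02,  2.49001359e-03]), 'finger_force': 0.0, 'grip_width': 0.08520457660313267}
```

View pics/top0.png

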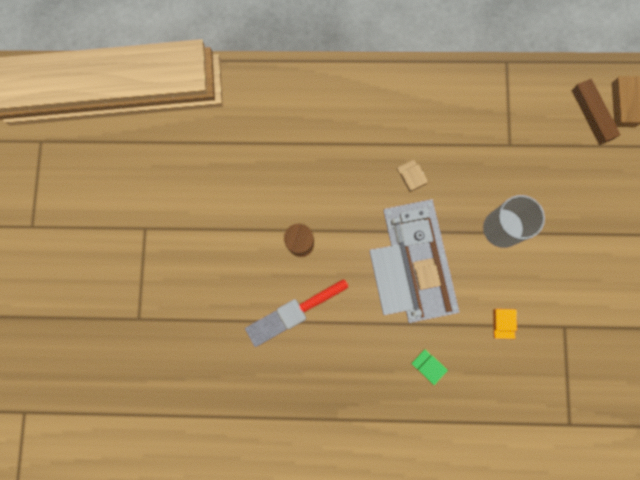

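View pics/scene0.png

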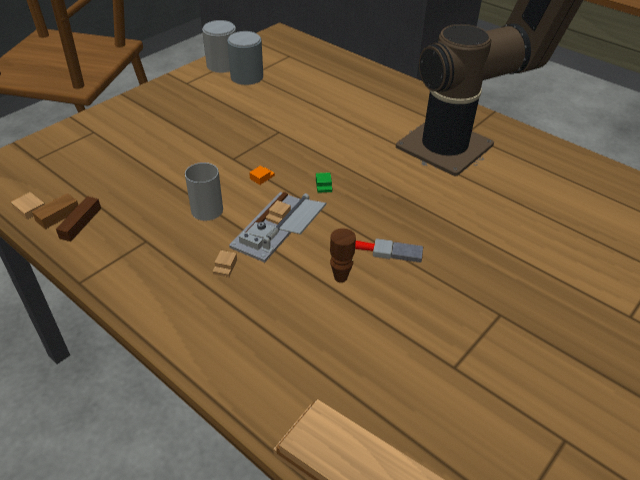

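Top view: the jig is at px (385–458, 200–321), with the feed pointing up in the image. Candidates are the pale block in the channel (428,274), the pale spare block (413,175), and the green (430,367) and orange (506,323) look-alikes. The one in the channel between the guides fits. Next I'll enlarge that area.

Run:
```python
import cv2
im=cv2.imread("pics/top0.png")[192:332,362:472]
im=cv2.resize(im,None,fx=4.2,fy=4.2,interpolation=cv2.INTER_CUBIC)
cv2.imwrite("pics/crop.png",im)
```

```text
(no output)
```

View pics/crop.png

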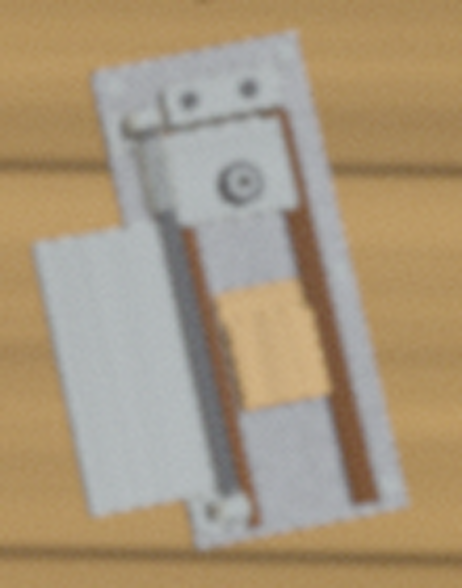

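The crop confirms it: the pale block sits in the channel with its tongue towards the leaf. The board corners (crop px) are (95,70), (298,33), (410,507) and (198,548). The block's rear top edge runs (248,410)–(330,392).

```bash
cat > h.py <<'E'
import numpy as np
from station import imaging,telemetry
from scipy.spatial.transform import Rotation as Rn
def ray(K,R,t,px,z):
    d=R.T@np.linalg.solve(K,np.array([px[0],px[1],1.])); o=-R.T@t
    return o+d*(z-o[2])/d[2]
def cam(n):
    c=imaging.get_calibration(n); return c["intrinsics"],c["R"],c["t"]
def wcam(s):
    c=imaging.get_calibration("wrist");M=c["mount"]
    T=np.eye(4);T[:3,:3]=Rn.from_quat(s["tcp_rot"]).as_matrix();T[:3,3]=s["tcp_pos"]
    W=np.linalg.inv(T@M);return c["intrinsics"],W[:3,:3],W[:3,3]
def fit(J,P):
    J=np.array(J,float);P=np.array(P);a=J-J.mean(0);b=P-P.mean(0)
    th=np.arctan2((a[:,0]*b[:,1]-a[:,1]*b[:,0]).sum(),(a*b).sum())
    R=np.array([[np.cos(th),-np.sin(th)],[np.sin(th),np.cos(th)]])
    o=P.mean(0)-R@J.mean(0);return th,R,o,np.abs(J@R.T+o-P).max()
def goal(th,R,o,s,jx,jy,z):
    """tool-axis shift (m) and turn (deg) to bring TCP to jig (jx,jy), height z, tool -x along feed"""
    Rt=Rn.from_quat(s["tcp_rot"]).as_matrix();w=np.r_[R@[jx,jy]+o,z]
    cur=np.arctan2(-Rt[1,0],-Rt[0,0]);d=np.degrees(th-cur)
    return w,Rt.T@(w-s["tcp_pos"]),-d   # tool z is down
E
python3 - <<'E'
from h import *
C=cam("top");f=lambda p,z:ray(*C,(p[0]/4.2+362-.38,p[1]/4.2+192-.38),z)[:2]
J=np.array([(78,14),(78,-78),(-134,-78),(-134,14)])/1e3
P=[f(p,.01) for p in[(95,70),(298,33),(410,507),(198,548)]]
th,R,o,e=fit(J,P);print(np.degrees(th),o,e)
for p,z in[((248,410),.032),((330,392),.032),((295,282),.02),((218,292),.02),((38,242),.045),((95,516),.045)]:print(R.T@(f(p,z)-o))
s=telemetry.state();w,d,a=goal(th,R,o,s,-.06,0,.405);print(w,d/.12,a/30)
E
```

```text
11.895102374983205 [ 0.55809474 -0.07471869] 0.0008079336989682551
[-0.08135544 -0.01619705]
[-0.08053438 -0.05157062]
[-0.03121541 -0.04976765]
[-0.02910331 -0.0165241 ]
[0.00390246 0.0569435 ]
[-0.11247305  0.0571382 ]
[ 0.49938314 -0.08708592  0.405     ] [-4.21823049e+00 -5.39047763e+00 -2.57299151e-03] -0.8314799324322196
```

Emit:
step_arm([
  [-1, -0.65, 0],
  [-1, -0.65, 0],
  [-1, -0.65, 0],
  [-1, -0.65, 0],
  [-1, -0.65, 0],
], jaw=[0.34, 0.34, 0.34, 0.34, 0.34], twist=[0, 0, 0, 0, 0])

```text
time: 0.52
tcp_pos: [0.2542, 0.5521, 0.4041]
tcp_rot: [0.116, 0.993, -0.001, 0.0]
ft_force: [0.4, 0.7, 0.5]
grip_width: 0.0571
finger_force: 0.0
```

Emit:
step_arm([
  [-1, -0.65, 0],
  [-1, -0.65, 0],
  [-1, -0.65, 0],
  [-1, -0.65, 0],
  [-1, -0.65, 0],
], jaw=[0.34, 0.34, 0.34, 0.34, 0.34], twist=[0, 0, 0, 0, 0])

```text
time: 0.93
tcp_pos: [0.3529, 0.4496, 0.4044]
tcp_rot: [0.116, 0.993, -0.0, 0.0]
ft_force: [-0.5, 0.3, 0.6]
grip_width: 0.0576
finger_force: 0.0
```

Emit:
step_arm([
  [-1, -0.65, 0],
  [-1, -0.65, 0],
  [-1, -0.65, 0],
  [-1, -0.65, 0],
  [-1, -0.65, 0],
], jaw=[0.34, 0.34, 0.34, 0.34, 0.34], twist=[0, 0, 0, 0, 0])

```text
time: 1.35
tcp_pos: [0.452, 0.3471, 0.4045]
tcp_rot: [0.115, 0.993, -0.0, 0.0]
ft_force: [-0.6, -0.3, 0.1]
grip_width: 0.0575
finger_force: 0.0
```

Emit:
step_arm([
  [-0.2, -1, 0],
  [-0.2, -1, 0],
  [-0.2, -1, 0],
  [-0.2, -1, 0],
  [-0.2, -1, 0],
], jaw=[0.34, 0.34, 0.34, 0.34, 0.34], twist=[-0.83, -0.83, -0.83, -0.83, -0.83])

```text
time: 1.77
tcp_pos: [0.4458, 0.2258, 0.4046]
tcp_rot: [-0.103, 0.995, 0.0, -0.0]
ft_force: [0.9, 0.4, 0.4]
grip_width: 0.057
finger_force: 0.0
```

```bash
cat > g.py <<'E'
from h import *;import sys
th=np.radians(11.895);R=np.array([[np.cos(th),-np.sin(th)],[np.sin(th),np.cos(th)]]);o=np.array([.55809,-.07472])
if __name__=="__main__":
    s=telemetry.state();x,y,z=map(float,sys.argv[1:]);w,d,a=goal(th,R,o,s,x,y,z)
    print(s["time"],s["tcp_pos"],s["grip_width"],s["joints"].round(2),"\njig now",(R.T@(s["tcp_pos"][:2]-o)).round(4),"shift",(d/.12).round(3),"turn",round(a/30,3))
E
python3 g.py -.10 .0015 .405
```

```text
1.7667 [0.44579476 0.22584813 0.40457263] 0.0570149299254793 [ 0.27 -0.11  2.    0.    1.25 -1.51] 
jig now [-0.0479  0.3173] shift [ 0.432 -2.632 -0.005] turn -0.001
```

Emit:
step_arm([
  [0, -1, 0],
  [0, -1, 0],
  [0, -1, 0],
  [0, -1, 0],
  [0, -1, 0],
], jaw=[0.34, 0.34, 0.34, 0.34, 0.34], twist=[0, 0, 0, 0, 0])

```text
time: 2.18
tcp_pos: [0.4716, 0.1089, 0.4048]
tcp_rot: [-0.102, 0.995, 0.001, 0.0]
ft_force: [-0.6, 0.1, -0.1]
grip_width: 0.0569
finger_force: 0.0
```

Emit:
step_arm([
  [0, -1, 0],
  [0, -1, 0],
  [0, -1, 0],
  [0, -1, 0],
  [0, -1, 0],
], jaw=[0.34, 0.34, 0.34, 0.34, 0.34], twist=[0, 0, 0, 0, 0])

```text
time: 2.6
tcp_pos: [0.4964, -0.0081, 0.4046]
tcp_rot: [-0.102, 0.995, 0.001, -0.0]
ft_force: [-0.0, 0.6, -0.1]
grip_width: 0.0575
finger_force: 0.0
```

Emit:
step_arm([
  [0.43, -0.63, 1],
  [0.43, -0.63, 1],
  [0.43, -0.63, 1],
  [0.43, -0.63, 1],
  [0.43, -0.63, 1],
  [0.43, -0.63, 1],
  [0.43, -0.63, 1],
], jaw=[0.34, 0.34, 0.34, 0.34, 0.34, 0.34, 0.34], twist=[0, 0, 0, 0, 0, 0, 0])

```text
time: 3.18
tcp_pos: [0.4619, -0.0919, 0.286]
tcp_rot: [-0.104, 0.995, -0.0, 0.001]
ft_force: [-0.0, 0.3, 0.7]
grip_width: 0.0569
finger_force: 0.0
```

```bash
python3 g.py -.10 .0015 .235
python3 - <<'E'
from h import *;import cv2
from g import th,R,o
s=telemetry.state();im=imaging.snapshot("wrist")[...,::-1].copy();cv2.imwrite("pics/w1.png",im)
K,Rc,t=wcam(s)
for x,y,z in[(-.081,-.0162,.032),(-.081,-.0518,.032),(-.134,.014,.01),(-.134,-.078,.01),(4e-3,.057,.047),(-.112,.057,.047),(.044,-.034,.03)]:
    p=K@(Rc@np.r_[R@[x,y]+o,z]+t);p=(p[:2]/p[2]).round().astype(int);print(x,y,p);cv2.circle(im,tuple(map(int,p)),4,(255,0,255),1)
cv2.imwrite("pics/w1m.png",im)
E
```

```text
3.1833 [ 0.46187306 -0.09186136  0.28602638] 0.0569285515657063 [-0.41 -0.03  2.16  0.    1.01 -2.19] 
jig now [-0.0977  0.0031] shift [ 0.02  -0.013  0.425] turn 0.002
-0.081 -0.0162 [284 276]
-0.081 -0.0518 [224 276]
-0.134 0.014 [335 182]
-0.134 -0.078 [184 182]
0.004 0.057 [405 415]
-0.112 0.057 [418 232]
0.044 -0.034 [263 447]
```

View pics/w1m.png

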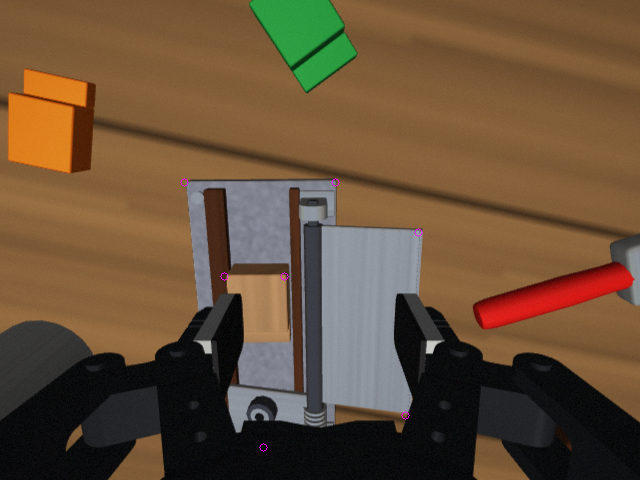

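The predicted points fall on the board corners, the plate and the block's rear top edge (row ~276). The fingertips (inner edges at columns 243 and 395) straddle the channel and plate as planned. Going down.

Emit:
step_arm([
  [0.012, -0.013, 0.3],
  [0.012, -0.013, 0.5],
  [0.012, -0.013, 0.62],
  [0.012, -0.013, 0.62],
  [0.012, -0.013, 0.62],
], jaw=[0.34, 0.34, 0.34, 0.34, 0.34], twist=[0, 0, 0, 0, 0])

```text
time: 3.65
tcp_pos: [0.4607, -0.0946, 0.2116]
tcp_rot: [-0.104, 0.995, -0.0, 0.0]
ft_force: [-1.9, 0.1, 2.9]
grip_width: 0.0571
finger_force: 1.1
```

Emit:
step_arm([
  [0, 0, 0.02],
  [0, 0, 0.04],
  [0, 0, 0.06],
  [0, 0, 0.08],
  [0, 0, 0.08],
  [0, 0, 0.08],
], jaw=[0.34, 0.34, 0.34, 0.34, 0.34, 0.34], twist=[0, 0, 0, 0, 0, 0])

```text
time: 4.15
tcp_pos: [0.4608, -0.0953, 0.2021]
tcp_rot: [-0.102, 0.995, -0.0, 0.002]
ft_force: [1.1, 3.6, 5.5]
grip_width: 0.0572
finger_force: 2.8
```

```bash
python3 g.py -.10 .0015 .192
python3 - <<'E'
from h import *;import cv2
print(telemetry.state()["ft_force"]);a=imaging.snapshot("wrist")[...,::-1]
cv2.imwrite("pics/w2.png",a)
E
```

```text
4.15 [ 0.46081926 -0.09532385  0.20206661] 0.0572462857467788 [-0.42  0.12  2.2   0.    0.82 -2.2 ] 
jig now [-0.0994 -0.0001] shift [0.005 0.013 0.084] turn -0.005
[1.1094978  3.63947807 5.49604406]
```

View pics/w2.png

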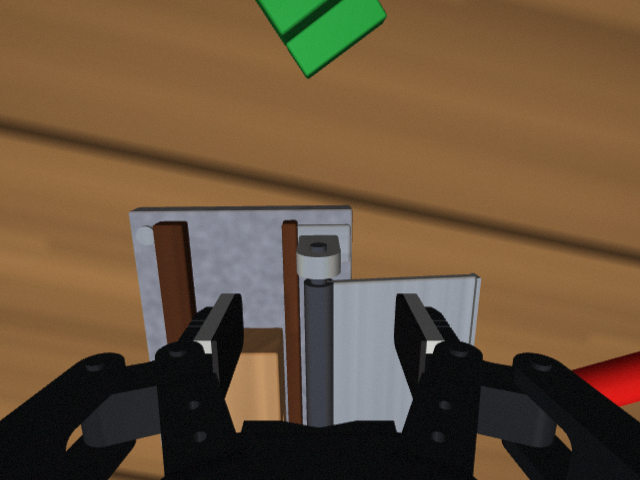

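The wrist view shows contact with the plate at right (it is starting to tilt). The block's rear face (rows 328–347) is just ahead of the left fingertip, whose front edge should be near row 343. I'll back off 2 mm and press further down.

Emit:
step_arm([
  [0.018, 0.01, 0],
  [0.018, 0.012, 0.025],
  [0.018, 0.012, 0.05],
  [0.018, 0.012, 0.075],
  [0.018, 0.012, 0.095],
  [0.018, 0.012, 0.095],
  [0.018, 0.012, 0.095],
], jaw=[0.34, 0.34, 0.34, 0.34, 0.34, 0.34, 0.34], twist=[0, 0, 0, 0, 0, 0, 0])

```text
time: 4.78
tcp_pos: [0.4592, -0.0955, 0.1918]
tcp_rot: [-0.103, 0.995, -0.002, 0.003]
ft_force: [0.2, -0.5, 8.6]
grip_width: 0.0573
finger_force: 3.9
```

```bash
python3 g.py -.019 .0015 .19
python3 - <<'E'
from h import *;import cv2
print(telemetry.state()["ft_force"]);a=imaging.snapshot("wrist")[...,::-1]
b=imaging.snapshot("scene")[170:270,210:350,::-1];b=cv2.resize(b,(560,400),interpolation=cv2.INTER_CUBIC)
a=cv2.resize(a[180:430,130:500],(592,400))[:,:240*1]if 0 else a[190:430,120:360]
cv2.imwrite("pics/w3.png",np.hstack([cv2.copyMakeBorder(a,0,160,0,0,cv2.BORDER_CONSTANT),b]))
E
```

```text
4.7833 [ 0.45922041 -0.09551797  0.19180717] 0.05728787933671768 [-0.42  0.13  2.2  -0.    0.8  -2.2 ] 
jig now [-0.101  0.   ] shift [-0.684  0.013  0.019] turn -0.002
[ 0.23313015 -0.54545153  8.6103038 ]
```

View pics/w3.png

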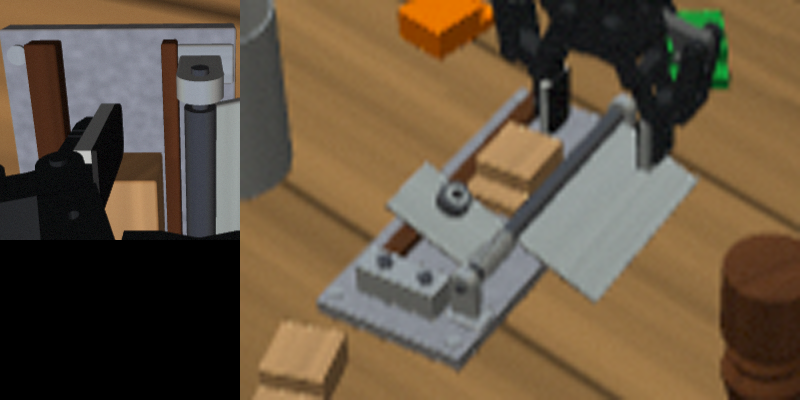

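The scene crop shows the leaf well open, the thumb finger on the plate and the other finger in the channel behind the block. Now pushing along the feed (−tool x).

Emit:
step_arm([
  [-0.06, 0.006, 0],
  [-0.12, 0.012, 0],
  [-0.18, 0.012, 0],
  [-0.24, 0.012, 0],
  [-0.3, 0.012, 0],
  [-0.36, 0.012, 0],
  [-0.42, 0.012, 0],
  [-0.48, 0.012, 0],
  [-0.54, 0.012, 0],
  [-0.6, 0.012, 0],
  [-0.6, 0.012, 0],
], jaw=[0.34, 0.34, 0.34, 0.34, 0.34, 0.34, 0.34, 0.34, 0.34, 0.34, 0.34], twist=[0, 0, 0, 0, 0, 0, 0, 0, 0, 0, 0])

```text
time: 5.8
tcp_pos: [0.5276, -0.0776, 0.1895]
tcp_rot: [-0.104, 0.995, 0.001, -0.002]
ft_force: [-3.4, 3.7, 5.5]
grip_width: 0.0576
finger_force: 3.5
```

```bash
python3 g.py -.019 .0015 .19
python3 - <<'E'
from h import *;import cv2
a=imaging.snapshot("wrist")[...,::-1]
b=imaging.snapshot("scene")[170:270,210:350,::-1];b=cv2.resize(b,(560,400),interpolation=cv2.INTER_CUBIC)
a=a[190:430,120:360]
cv2.imwrite("pics/w4.png",np.hstack([cv2.copyMakeBorder(a,0,160,0,0,cv2.BORDER_CONSTANT),b]))
E
```

```text
5.8 [ 0.52755273 -0.07762779  0.18948642] 0.057556503629004996 [-0.34  0.27  2.05  0.    0.83 -2.12] 
jig now [-0.0305  0.0034] shift [-0.096 -0.016 -0.005] turn -0.0
```

View pics/w4.png

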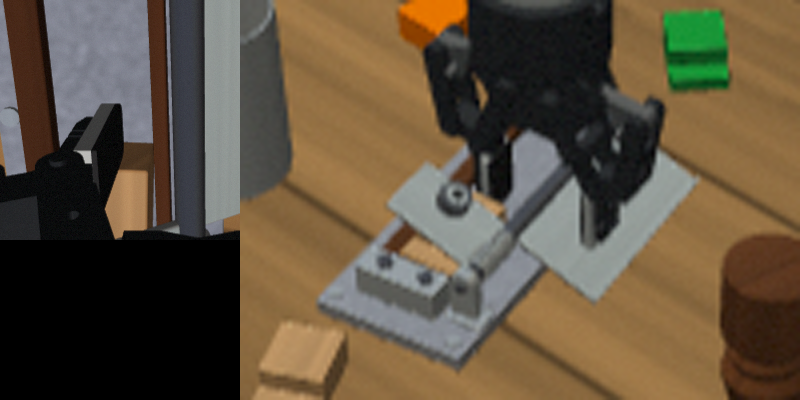

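The leaf is still open and the block's tongue is under it. I'll push the rest of the way until the force shows the stop.

Emit:
step_arm([
  [-0.04, -0.01, 0],
  [-0.08, -0.01, 0],
  [-0.09, -0.01, 0],
  [-0.09, -0.01, 0],
], jaw=[0.34, 0.34, 0.34, 0.34], twist=[0, 0, 0, 0])

```text
time: 6.23
tcp_pos: [0.5376, -0.0766, 0.1893]
tcp_rot: [-0.104, 0.995, 0.001, -0.002]
ft_force: [-4.5, 2.4, 6.7]
grip_width: 0.0571
finger_force: 3.7
```

Emit:
step_arm([
  [-0.01, 0, 0],
  [-0.02, 0, 0],
  [-0.02, 0, 0],
  [-0.02, 0, 0],
], jaw=[0.34, 0.34, 0.34, 0.34], twist=[0, 0, 0, 0])

```text
time: 6.57
tcp_pos: [0.5392, -0.0764, 0.1892]
tcp_rot: [-0.104, 0.995, 0.001, -0.004]
ft_force: [-8.5, 1.2, 8.6]
grip_width: 0.0569
finger_force: 5.4
```

```bash
python3 g.py -.019 .0015 .19
```

```text
6.5667 [ 0.53917166 -0.07637058  0.18916079] 0.056905816369614205 [-0.33  0.29  2.02 -0.    0.84 -2.1 ] 
jig now [-0.0189  0.0023] shift [ 0.001 -0.007 -0.007] turn 0.0
```

Emit:
step_arm([
  [-0.01, 0, 0],
  [-0.02, 0, 0],
  [-0.025, 0, 0],
  [-0.025, 0, 0],
  [-0.025, 0, 0],
], jaw=[0.34, 0.34, 0.34, 0.34, 0.34], twist=[0, 0, 0, 0, 0])

```text
time: 6.98
tcp_pos: [0.5407, -0.0762, 0.1891]
tcp_rot: [-0.104, 0.995, 0.001, -0.008]
ft_force: [-17.3, -1.8, 15.7]
grip_width: 0.057
finger_force: 9.8
```

```bash
python3 g.py -.019 .0015 .19
python3 - <<'E'
from h import *;import cv2
b=imaging.snapshot("scene")[170:270,210:350,::-1];b=cv2.resize(b,(784,560),interpolation=cv2.INTER_CUBIC)
cv2.imwrite("pics/w5.png",b)
E
```

```text
6.9833 [ 0.54071206 -0.07624412  0.1890964 ] 0.05699831654821898 [-0.33  0.29  2.02 -0.01  0.85 -2.1 ] 
jig now [-0.0173  0.0021] shift [ 0.014 -0.005 -0.007] turn 0.001
```

View pics/w5.png

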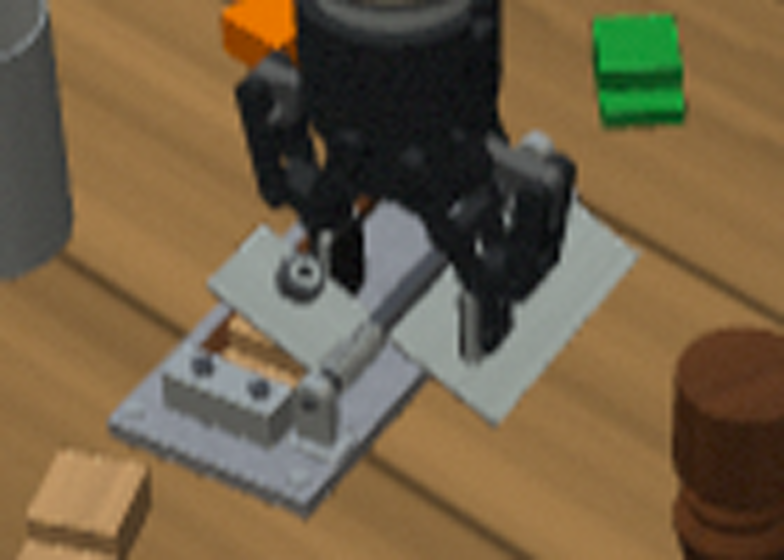

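The force climbed to 17 N with almost no further travel, at the expected place, and the tongue touches the stop while the leaf is held open. The block is home. I'll back off a few mm with the plate still pressed, then lift gently.

Emit:
step_arm([
  [0.03, 0, 0],
  [0.06, 0, 0],
  [0.09, 0, 0],
  [0.09, 0, 0],
  [0.09, 0, 0],
], jaw=[0.34, 0.34, 0.34, 0.34, 0.34], twist=[0, 0, 0, 0, 0])

```text
time: 7.45
tcp_pos: [0.534, -0.0779, 0.191]
tcp_rot: [-0.102, 0.995, 0.0, 0.002]
ft_force: [1.9, 5.2, 5.9]
grip_width: 0.0573
finger_force: 3.8
```

Emit:
step_arm([
  [0, 0, -0.02],
  [0, 0, -0.04],
  [0, 0, -0.06],
  [0, 0, -0.08],
  [0, 0, -0.1],
  [0, 0, -0.12],
  [0, 0, -0.16],
  [0, 0, -0.22],
  [0, 0, -0.4],
  [0, 0, -0.7],
  [0, 0, -1],
  [0, 0, -1],
], jaw=[0.34, 0.34, 0.34, 0.34, 0.34, 0.34, 0.34, 0.34, 0.34, 0.34, 0.34, 0.34], twist=[0, 0, 0, 0, 0, 0, 0, 0, 0, 0, 0, 0])

```text
time: 8.45
tcp_pos: [0.5351, -0.0794, 0.3174]
tcp_rot: [-0.103, 0.995, -0.004, 0.006]
ft_force: [2.1, 0.8, 1.5]
grip_width: 0.0573
finger_force: 0.0
```

Emit:
step_arm([
  [0, 0.5, -0.5],
  [0, 0.9, -0.5],
  [0, 0.9, -0.5],
  [0, 0.9, -0.5],
  [0, 0.9, -0.5],
], jaw=[0.34, 0.34, 0.34, 0.34, 0.34], twist=[0, 0, 0, 0, 0])

```text
time: 8.87
tcp_pos: [0.5105, 0.0287, 0.3704]
tcp_rot: [-0.105, 0.994, -0.001, 0.001]
ft_force: [0.2, 0.8, 0.2]
grip_width: 0.057
finger_force: 0.0
```

Run:
```python
from h import *;import cv2
a=imaging.snapshot("top")[192:332,362:472,::-1];a=cv2.resize(a,(393,500),interpolation=cv2.INTER_CUBIC)
b=imaging.snapshot("scene")[170:290,215:310,::-1];b=cv2.resize(b,(396,500),interpolation=cv2.INTER_CUBIC)
cv2.imwrite("pics/w6.png",np.hstack([a,b]))
```

```text
(no output)
```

View pics/w6.png

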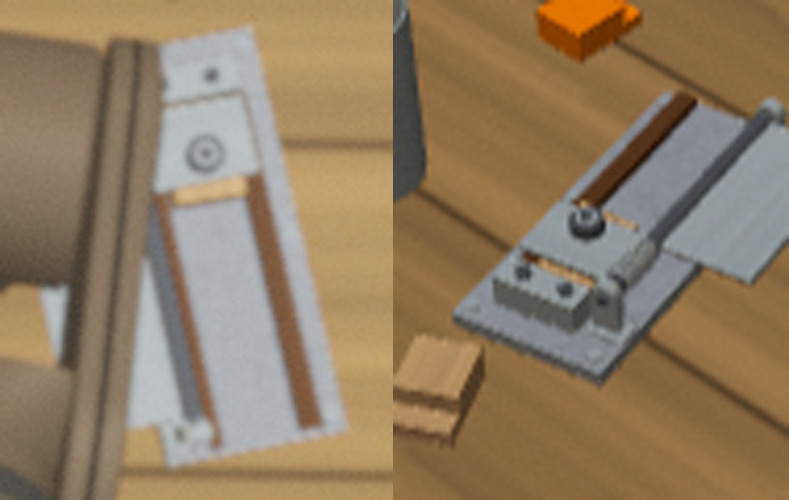

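Run:
```python
from h import *;from g import R,o;import cv2
C=cam("top");im=cv2.imread("pics/w6.png")[:,:393]
h=cv2.cvtColor(im,cv2.COLOR_BGR2HSV);m=cv2.inRange(h,(8,60,190),(25,255,255));m[:170]=0;m[215:]=0;m[:,:165]=0;m[:,252:]=0
c=max(cv2.findContours(m,0,1)[0],key=cv2.contourArea)
P=np.array([R.T@(ray(*C,(p[0]/3.573+361.6,p[1]/3.571+191.6),.032)[:2]-o) for p in c[:,0]])
print(cv2.boundingRect(c),np.percentile(P,[2,10,50,98],axis=0))
```

```text
(177, 177, 68, 25) [[-8.24993552e-03 -5.01652999e-02]
 [-7.67274586e-03 -4.86123731e-02]
 [-3.55957071e-03 -3.32560323e-02]
 [-3.26924308e-05 -1.63214222e-02]]
```

The block's rear edge measures x ≈ −8 mm, which is fully home. The leaf lies flat on it and the arm is clear, so I'm handing in.

```bash
python3 -c "
from station import ctrl;print(ctrl.job_done())"
```

```text
the job is handed in; nothing more can be done
None
```

The job is handed in: the block is home against the end stop (rear face measured at jig x ≈ −8 mm), the leaf is down flat on it, and the arm is clear of the jig; the judge's result was not shown.

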